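# Find the stamped shoe box and push it to the dispatch line

### The job

One of the two shoe boxes standing on end is stamped blue on its underside: tip each box over onto its side towards the robot, first the one on the robot's left, then the one on its right, to see which it is. Then push the stamped box, lying as it fell, along the bench until the middle of the box is over the red dispatch line, and leave the other box lying well short of the line. Tip and push with the fingers only: do not pick up or lift a box, and do not disturb the shoe or the paint jars.

Things in the scene. Friction and masses are not known exactly. Their poses are not given: they have to be found in the camera images.
- box_a: A closed infant-shoe box of brown card, pale lid on its broad -x side; 60 mm deep (x), 100 wide (y), 130 tall (z), about 0.25 kg, standing on end; one of two alike from outside. Pushed near the top it tips rather than slides, falls by itself past about 25 degrees and lies 60 mm high. Origin: centre of the underside; z from underside to top end; standing at yaw 0, x points away from the robot.
- box_b: A closed infant-shoe box of brown card, pale lid on its broad -x side; 60 mm deep (x), 100 wide (y), 130 tall (z), about 0.25 kg, standing on end; one of two alike from outside. Pushed near the top it tips rather than slides, falls by itself past about 25 degrees and lies 60 mm high. Origin: centre of the underside; z from underside to top end; standing at yaw 0, x points away from the robot.
- box_a_mid (a point): Centre of box_a, half-way up: 65 mm along its z from the origin. Same axes as box_a.
- box_b_mid (a point): Centre of box_b, half-way up: 65 mm along its z from the origin. Same axes as box_b.
- stamp (a point): Centre of the stamp, on the underside of the stamped box: a blue oblong 44 x 84 mm (x, y) with a small pale cross, hidden while the box stands; the other underside is plain brown card. The underside of a box tipped towards the robot faces away from the robot (+x), towards a camera that looks back at the robot.
- line: The dispatch line: flat red tape stuck on the bench beyond the boxes, 20 mm wide (x) and 660 mm long (y), no thicker than paint. Origin: its middle, at bench height; x points across the line, away from the robot, y along it to the robot's left.
- shoe: A white canvas infant shoe with orange trim, about 150 mm long (x, toe at +x), 64 mm wide, 58 mm high, standing loose on the bench left of the boxes; leave alone. Origin: centre of its sole's underside.
- jar: A paint jar with a yellow cap, 54 mm across, 75 mm high, loose, right of the boxes; leave alone. Origin: centre of its underside.
- pot: A small glass paint pot with a green cap, 34 mm across, 45 mm high, loose, between the two boxes and nearer the robot; leave alone. Origin: centre of its underside.
There are look-alikes about, which are no part of the job. What is shaped like the box_a but pink is not meant.

How it is judged:
By the outcome, as a careful person would: the job done as asked, in the order asked, and still so for the second after the job is handed in, with the robot touching nothing.
It also fails if it takes over 72 s, if anything falls off the work surface, if the arm or the gripper's body presses on something with over 40 N, if the wrist force passes 120 N, or if a joint passes its speed limit or range.

### The arm

A 6-joint arm with a two-finger parallel gripper is mounted at the origin on the work surface. World frame = base frame: x ahead of the robot, y to its left, z up, the work surface at z = 0. Lengths are in mm, angles in rad, forces in N, time in s.
With the tool pointing down it reaches from about 275 to 825 mm from the base axis. Payload 4.9 kg.
Tool frame: the origin (TCP) lies at the very end of the fingers, on their centre line; the grasp point (between the pads) lies 19 mm behind it; z points along the fingers, y is the direction in which the jaws open and shut (so a half turn about z gives the same grasp; the last joint's range is limited). The gripper opens to 85 mm and grips with 20 to 120 N. Pads are 22 mm wide; open, the fingers measure 114 mm over their backs; the gripper's body (76 mm by 85 mm) begins 54 mm behind the grasp point. The pads swing forward as they close: fully open they stand 13 mm farther back than shut.
Start: joints at [-1.374, 0.326, -0.193, 1.052, 0, 1.437], TCP at [178.652, -520.194, 231.281] pointing down, gripper open.
Joint ranges: [-2.65, 2.65], [-0.97, 1.79], [-1.3, 1.35], [-1.93, 2.1], [-1.47, 1.37], [-3.14, 3.14]. Speed limits (rad/s): [2.57, 2.57, 3.14, 3.14, 3.14, 3.14].

### API

Orientations are given as [roll, pitch, yaw] about the fixed x, y, z axes, in that order (R = Rz(yaw) Ry(pitch) Rx(roll)).
In Python, from bench import bot, solve_ik, imaging gives the robot as it stands. Calls block until the motion is done:
- bot.move_ptp(position, orientation): joint-space move of the TCP to a pose.
- bot.movel(position, rot=None, max_speed=150, threshold=None): straight line of the TCP; rot=None keeps the orientation; max_speed is the mean speed in mm/s. With threshold (N) it stops when the force on the tool has changed by that much, and returns True; else False.
- bot.move_j(angles): joint-space move.
- bot.grip(opening, effort=None): opening from 0.0 (shut) to 1.0 (fully open); effort is the grip in N (None keeps the last); returns when the fingers have stopped.
- bot.dwell(seconds).
- solve_ik(position, orientation): joint angles nearest the present ones, or None.
- bot.get_state(): the state.
- imaging.capture(name): name is "scene" or "top"; returns the picture (384x512x3 uint8, blue, green, red); there is no depth.
- imaging.camera_model(name): a dict with "K" (3x3 intrinsics, pixels), "position" and "rotation" of the camera in the world. Camera axes: x right, y up, looking along -z (the intrinsics and any distortion apply to the point x, -y, -z); pixel columns grow to the right and rows downward; lengths in mm; the calibration is good to about 2 mm. A picture is of the moment at which its call begins. camera_model takes no time and is no camera call.
A pose or a line that the arm cannot do raises bot.IKError and nothing moves.
- bot.sign_off(): hands the job in, once; it reports no verdict.
The state is a dict: "t": time; "qpos": joint angles; "joint_velocities": joint speeds; "effort": joint torques, N m; "tcp_pos": TCP position; "orientation": TCP orientation; "contact_force": force on the tool from outside, world axes, zero at the start; "wrist_torque": the same for the moment, N m; "opening": opening from 0.0 (shut) to 1.0 (fully open).
Only numpy, scipy, OpenCV 4.12 (cv2) and the standard library are available. Lean on these libraries where they do the work, as an engineer would, in place of code of your own. Each camera call takes 0.05 s, during which the arm holds its last target. There are 200 camera calls.

## Working session

There is one attempt and no reset: what is moved stays moved. The work goes in short steps, each a Python script; the robot and the scene stay as the last script left them, time stands still between calls to the robot, and variables do not carry over. Pictures are saved under pics/ and viewed, about 8 in all and at most 12, crops included, and the job is handed in when it is done.

```bash
mkdir -p pics; ls
python3 - <<'E'
from bench import bot, imaging
import cv2
for n in("scene","top"):
    cv2.imwrite(f"pics/{n}0.png",imaging.capture(n)); m=imaging.camera_model(n); print(n,m)
print(bot.get_state()["t"])
E
```

```text
pics
scene {'K': array([[480.54105935,   0.        , 251.32713922],
       [  0.        , 480.54105935, 191.40004081],
       [  0.        ,   0.        ,   1.        ]]), 'position': array([1142.14898703, -383.80037228,  865.09112893]), 'rotation': array([0.71000917, 0.0037013 , 0.95387764])}
top {'K': array([[351.67091102,   0.        , 255.2677079 ],
       [  0.        , 351.67091102, 189.2658486 ],
       [  0.        ,   0.        ,   1.        ]]), 'position': array([475.79573148,  16.51918238, 934.23763422]), 'rotation': array([ 0.1177424 , -0.02924202, -1.57801224])}
0.1
```

View pics/top0.png

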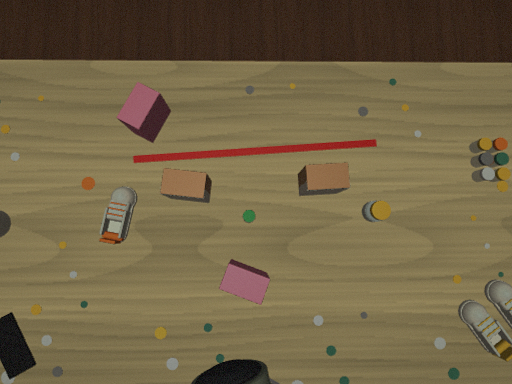

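View pics/scene0.png

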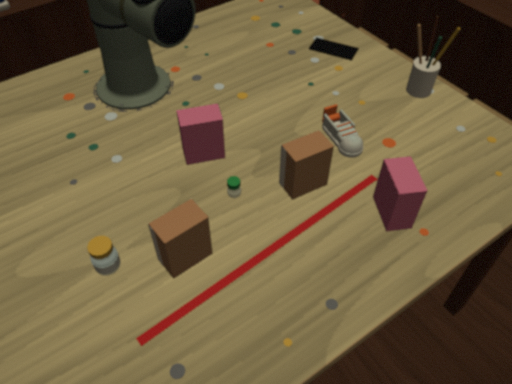

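The two brown boxes are the targets: left at top-view (185,185) and right at (327,177), seen at scene-view (306,164) and (182,238). The pink boxes at top-view (145,112) and (245,282) are look-alikes. The shoe is at (118,214), the jar at (378,211), the pot at (249,216), and the red line runs from (134,159) to (376,143). Next I'll measure and make one enlarged crop.

```bash
cat > h.py <<'E'
import numpy as np, cv2
from scipy.spatial.transform import Rotation as R
from bench import bot, solve_ik, imaging
def ray(n,uv,z):
    m=imaging.camera_model(n); K=m["K"]; Rm=R.from_euler("xyz",m["rotation"]).as_matrix(); uv=np.atleast_2d(uv).astype(float)
    d=np.c_[(uv[:,0]-K[0,2])/K[0,0],-(uv[:,1]-K[1,2])/K[1,1],-np.ones(len(uv))]@Rm.T
    p=m["position"]; return p+d*((z-p[2])/d[:,2])[:,None]
def blobs(img,lo,hi,minA=30):
    hsv=cv2.cvtColor(img,cv2.COLOR_BGR2HSV); k=cv2.inRange(hsv,lo,hi)
    k=cv2.morphologyEx(k,cv2.MORPH_OPEN,np.ones((3,3)))
    return sorted([c for c in cv2.findContours(k,0,1)[0] if cv2.contourArea(c)>minA],key=cv2.contourArea,reverse=True)
E
python3 - <<'E'
from h import *
im=cv2.imread("pics/top0.png"); hsv=cv2.cvtColor(im,cv2.COLOR_BGR2HSV)
for n,(u,v) in dict(L=(185,183),Lside=(185,197),R=(327,175),Rside=(327,190),wood=(240,190),line=(255,151)).items(): print(n,hsv[v,u])
for n,(u,v),z in [("shoe",(118,214),0),("jar",(380,210),75),("pot",(249,216),45),("pinkfar",(143,104),130),("pinknear",(245,283),130)]: print(n,ray("top",(u,v),z)[0].round())
c=blobs(im,(0,180,100),(5,255,255))[0]; p=ray("top",c[:,0],0)[:,:2]; print("line",np.round(cv2.minAreaRect(p.astype(np.float32)),1) if 0 else cv2.minAreaRect(p.astype(np.float32)))
for c in blobs(im,(5,100,110),(14,255,255),300):
    print(cv2.boundingRect(c),cv2.contourArea(c)); r=cv2.minAreaRect(ray("top",c[:,0],130)[:,:2].astype(np.float32)); print(r)
a=cv2.resize(im[130:240,90:410],None,fx=2.4,fy=2.4,interpolation=2); b=cv2.resize(cv2.imread("pics/scene0.png")[120:290,90:410],None,fx=1.9,fy=1.9)
b=cv2.copyMakeBorder(b,0,0,0,a.shape[1]-b.shape[1],0); cv2.imwrite("pics/c1.png",np.vstack([a,b]))
E
```

```text
L [ 14 118 153]
Lside [16 49 67]
R [ 16 129 142]
Rside [18 45 73]
wood [ 21  95 132]
line [  1 187 154]
shoe [522. 349.   0.]
jar [ 525. -317.   75.]
pot [513.   6.  45.]
pinkfar [773. 255. 130.]
pinknear [360.  17. 130.]
line ((688.8587646484375, 33.735015869140625), (17.600339889526367, 559.335205078125), 3.975597858428955)
```

View pics/c1.png

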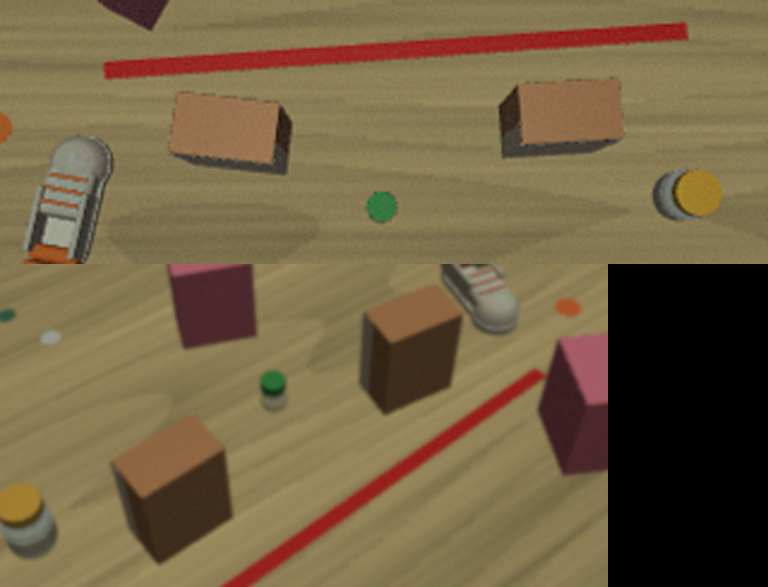

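The crop confirms two brown boxes with pale sides facing the robot. The left lid corners are at about crop (176,93), (281,103), (273,164), (170,153), and the right at (517,86), (619,78), (623,138), (523,145). Both are brown, not pink. Next I'll convert the corners.

Run:
```python
from h import *
im=cv2.imread("pics/top0.png")
for n,cr in dict(L=[(176,93),(281,103),(273,164),(170,153)],R=[(517,86),(619,78),(623,138),(523,145)]).items():
    p=ray("top",np.array(cr)/2.4+[90,130],130)[:,:2]; r=cv2.minAreaRect(p.astype(np.float32)); d=p[0]-p[1]+p[3]-p[2]
    print(n,p.mean(0).round(1),"size",np.round(r[1]),"yaw",np.degrees(np.arctan2(-d[0],d[1])).round(1))
for c in blobs(im,(10,105,125),(18,255,255),400)[:4]: 
    r=cv2.minAreaRect(ray("top",c[:,0],130)[:,:2].astype(np.float32)); print(cv2.boundingRect(c),r)
hsv=cv2.cvtColor(im,cv2.COLOR_BGR2HSV); k=cv2.inRange(hsv,(0,150,80),(6,255,255))|cv2.inRange(hsv,(174,150,80),(180,255,255)); k[:135]=0;k[170:]=0
v,u=np.nonzero(k); p=ray("top",np.c_[u,v],0); f=np.polyfit(p[:,1],p[:,0],1); print("line x=",f, p[:,1].min(),p[:,1].max())
im=cv2.imread("pics/scene0.png");hsv=cv2.cvtColor(im,cv2.COLOR_BGR2HSV); k=cv2.inRange(hsv,(0,150,80),(6,255,255))|cv2.inRange(hsv,(174,150,80),(180,255,255)); k[:170]=0
v,u=np.nonzero(k);i=u<375;p=ray("scene",np.c_[u,v][i],0); f=np.polyfit(p[:,1],p[:,0],1); print("line scene x=",f, p[:,1].min(),p[:,1].max())
print(ray("scene",[(234,183),(100,244)],45))
```

```text
L [585.  156.3] size [101.  59.] yaw -6.0
R [ 600.1 -176.7] size [ 59. 101.] yaw 4.1
(161, 169, 45, 29) ((586.7844848632812, 158.03250122070312), (98.25469207763672, 58.17359161376953), 83.36392974853516)
(306, 163, 44, 27) ((601.9620361328125, -176.314453125), (58.48130798339844, 98.35615539550781), 3.11483097076416)
line x= [-6.91398232e-02  6.91104623e+02] -341.91706932324587 315.41527043880245
line scene x= [-6.92558243e-02  6.90001580e+02] -342.79081901517003 313.8323627166244
[[ 521.76724124    3.95120187   45.        ]
 [ 500.81815527 -314.7921725    45.        ]]
```

```bash
cat >> h.py <<'E'
def tip(c,yawdeg):
    y=np.radians(yawdeg); ax=np.array([np.cos(y),np.sin(y),0]); c=np.array([*c,0.]); o=[np.pi,0,y]
    P=lambda d,z: list(c+ax*d+[0,0,z])
    bot.move_ptp(P(60,230),o); bot.movel(P(60,105),max_speed=150)
    bot.movel(P(-14,105),max_speed=80); bot.dwell(0.5)
    bot.movel(P(0,230),max_speed=200)
    s=bot.get_state(); print(s["t"],s["tcp_pos"],s["contact_force"])
E
python3 - <<'E'
from h import *
bot.grip(0.5); tip((586,157),-6)
cv2.imwrite("pics/s1.png",np.hstack([cv2.resize(imaging.capture(n),(400,300)) for n in("scene","top")]))
E
```

```text
7.5417 [585.28756166 156.9157344  228.94249151] [ 0.3014501  -0.48435166 -1.39388476]
```

View pics/s1.png

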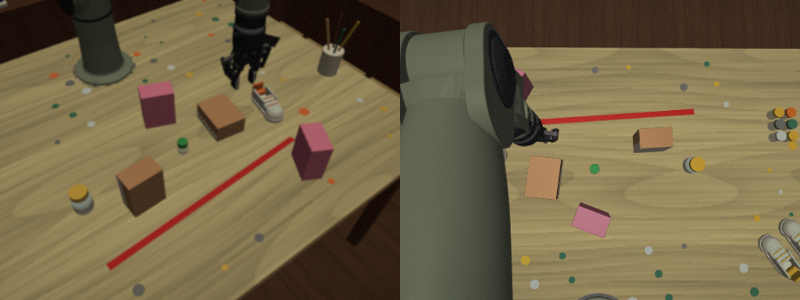

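The left box now lies on its side. Its underside, at about scene panel (225,128), is plain brown with no blue. Next is the right box.

Run:
```python
from h import *
tip((601,-177),4)
bot.move_ptp([420,-180,230],[np.pi,0,np.radians(4)])
a,b=imaging.capture("scene"),imaging.capture("top"); cv2.imwrite("pics/sc2.png",a);cv2.imwrite("pics/tp2.png",b)
cv2.imwrite("pics/s2.png",np.hstack([cv2.resize(x,(400,300)) for x in(a,b)]))
for c in blobs(a,(95,70,30),(135,255,255),60): print("blue",cv2.boundingRect(c),cv2.contourArea(c))
```

```text
15.5833 [ 600.33668445 -176.77596928  228.93227697] [ 0.28143095 -0.34532875  0.47442122]
blue (158, 225, 35, 29) 334.5
```

View pics/s2.png

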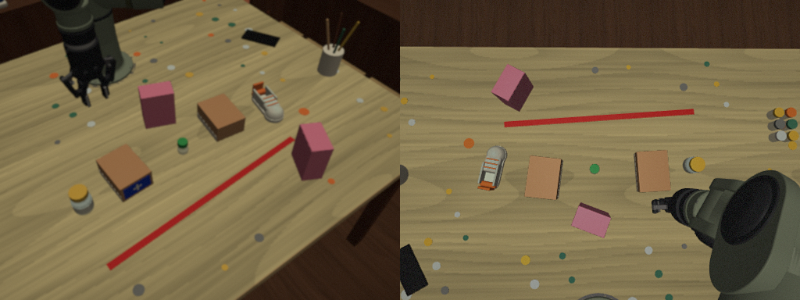

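The right box shows the blue stamp with its pale cross at scene (175,240), so that is the box to push. Everything else is in place. Next I'll measure the lying box from its top face at z=60.

```bash
cat >> h.py <<'E'
def lying(im):
    for c in blobs(im,(10,105,125),(18,255,255),1000)[:4]:
        r=cv2.minAreaRect(ray("top",c[:,0],60)[:,:2].astype(np.float32)); print(cv2.boundingRect(c),np.round(r[0],1),np.round(r[1],1),round(r[2],1))
E
python3 - <<'E'
from h import *
im=cv2.imread("pics/tp2.png"); lying(im)
print("jar",ray("top",(444.5,210),75), "t",bot.get_state()["t"],bot.get_state()["tcp_pos"])
v=cv2.resize(im[170:260,280:400],None,fx=5,fy=5,interpolation=2); cv2.imwrite("pics/c2.png",v)
E
```

```text
(160, 199, 46, 57) [487.2 170. ] [ 98.9 129.4] 83.2
(303, 192, 43, 54) [ 505.2 -181.7] [129.1  97.8] 3.3
jar [[ 523.67808592 -479.11788653   75.        ]] t 16.4333 [ 421.61072449 -180.52645039  229.95449958]
```

View pics/c2.png

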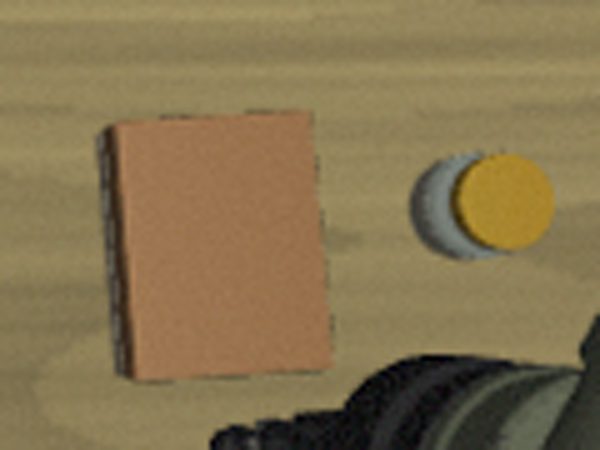

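Run:
```python
from h import *
y=np.radians(4); ax=np.array([np.cos(y),np.sin(y),0]); c=np.array([505.2,-181.9,0]); P=lambda d,z:list(c+ax*d+[0,0,z]); o=[np.pi,0,y]
bot.move_ptp(P(-105,150),o); bot.movel(P(-105,20),max_speed=120)
bot.movel(P(-76+180,20),max_speed=60); bot.dwell(.3)
s=bot.get_state(); print(s["t"],s["tcp_pos"],s["contact_force"])
b=imaging.capture("top"); cv2.imwrite("pics/tp3.png",b); cv2.imwrite("pics/sc3.png",imaging.capture("scene")); lying(b)
cv2.imwrite("pics/s3.png",np.hstack([cv2.resize(cv2.imread(f"pics/{x}3.png"),(400,300)) for x in("sc","tp")]))
```

```text
22.025 [ 608.86396334 -174.65654071   20.00031889] [-0.51983646  1.18735475 -0.03899339]
(160, 199, 46, 57) [487.  170.1] [ 99.4 129.9] 83.4
(296, 123, 39, 50) [ 686.8 -167.9] [125.   98.7] 3.9
```

View pics/s3.png

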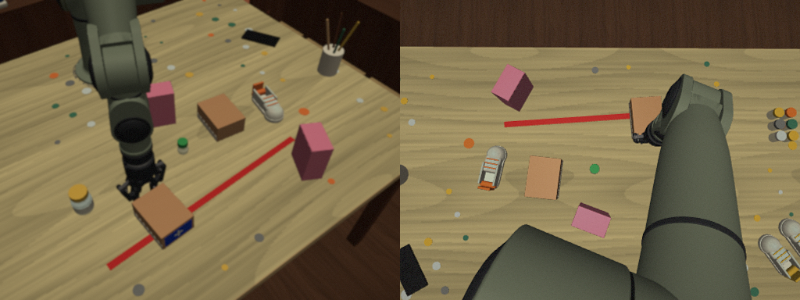

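Run:
```python
from h import *
y=np.radians(4); ax=np.array([np.cos(y),np.sin(y),0])
p=np.array(bot.get_state()["tcp_pos"]); e=p+ax*15
bot.movel(list(e),max_speed=30); bot.dwell(.3); bot.movel(list(e-ax*40),max_speed=80); bot.movel(list(e-ax*60+[0,0,140]),max_speed=150)
bot.move_ptp([400,-250,250],[np.pi,0,y])
s=bot.get_state(); print(s["t"],e)
b=imaging.capture("top"); a=imaging.capture("scene"); lying(b); cv2.imwrite("pics/tp4.png",b)
for c in blobs(a,(95,70,30),(135,255,255),60):
    r=c[:,0]; print("blue",cv2.boundingRect(c))
    m=cv2.moments(c); print("stamp at z30",ray("scene",(m["m10"]/m["m00"],m["m01"]/m["m00"]),30))
cv2.imwrite("pics/s4.png",np.hstack([cv2.resize(x,(400,300)) for x in(a,b)]))
```

```text
25.6333 [ 623.90032653 -173.62050138   20.00635082]
(160, 199, 46, 57) [486.8 170.2] [ 99.2 128.7] 83.3
(296, 117, 42, 51) [ 701.  -166.9] [128.7  97.7] 4.1
blue (216, 302, 16, 18)
stamp at z30 [[ 766.1983824  -186.08752862   30.        ]]
blue (234, 287, 17, 16)
stamp at z30 [[ 761.85336337 -136.59569442   30.        ]]
```

View pics/s4.png

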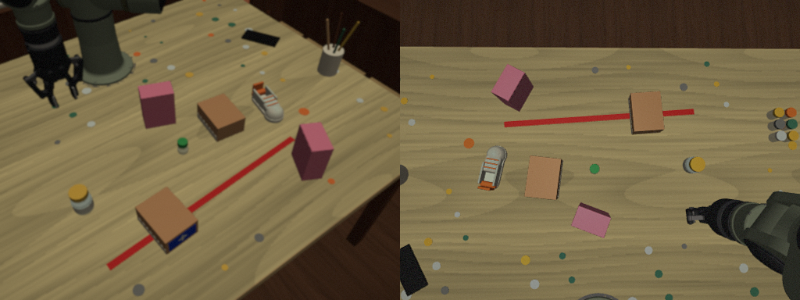

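The stamped box's middle is at (701, -167), against a line x of about 702 there. The left box and the other items haven't moved, and the arm is clear.

```bash
python3 -c "
from bench import bot
bot.sign_off()"
```

```text
the job is handed in; nothing more can be done
```

The job is handed in. I tipped the left box first, and its underside was plain. I then tipped the right box, which carried the blue stamp with the pale cross. I pushed that box, lying as it fell, to the red line in two strokes with the fingers and backed the arm clear.

**Stamped box:** the top view puts its middle at (701, -167) mm, and the line there is at x ≈ 702. A rough estimate from the stamp in the scene view gave about 699. The two disagree by about 2 mm, which is well inside the 20 mm tape.

**Other things:** the left box lies with its middle at x ≈ 487 mm, about 190 mm short of the line. The shoe, jar, pot and pink boxes looked undisturbed in the last picture.

**Limits:** the clock read about 26 s of the 72 s allowed. The forces I read, only at the stops between moves, were under 2 N. No check failed.

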